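# Latch the jar holder and unscrew the tight cap

### The arm

A 6-joint arm with a two-finger parallel gripper is mounted at the origin on the work surface. World frame = base frame: x ahead of the robot, y to its left, z up, the work surface at z = 0. Lengths are in mm, angles in rad, forces in N, time in s.
With the tool pointing down it reaches from about 275 to 750 mm from the base axis. Payload 10.2 kg.
Tool frame: the origin (TCP) lies between the finger pads; the fingertips stand 11 mm ahead of it and the grasp point (between the pads) lies 8 mm behind it (ctrl.nose_length is the distance from the TCP to the fingertips, in mm); x points along the fingers, y is the direction in which the jaws open and shut, and the axes are right-handed (so a half turn about x gives the same grasp; the last joint's range is limited). The gripper opens to 85 mm and grips with 20 to 120 N. Pads are 22 mm wide; open, the fingers measure 114 mm over their backs; the gripper's body (76 mm by 85 mm) begins 54 mm behind the grasp point. The pads swing forward as they close: fully open they stand 13 mm farther back than shut.
Start: joints at [-1.556, 0.313, 1.498, -0, 1.331, -0.223], TCP at [123.658, -510.235, 242.294] pointing down, gripper open.
Joint ranges: [-2.94, 2.94], [-0.97, 2.17], [0.19, 2.56], [-1.23, 4.37], [0.02, 3.11], [-2.88, 2.88]. Speed limits (rad/s): [2.39, 2.39, 3.01, 3.14, 3.14, 3.14].

### API

Orientations are given as a unit quaternion [w, x, y, z].
In Python, from rig import ctrl, capture, ticket gives the robot as it stands.
- The arm moves only by the tool step_arm, never from a script. Its argument "commands" is a list of rows, each a list of 2 entries, a list of its own where there are three numbers: the shift along the world's x, y, z normalised to -1 to 1, where 1 is 0.04 m, then the turn about the world's z normalised to -1 to 1, where 1 is 180 degrees. A call has 1 to 5 rows; each row shifts and turns the commanded pose from where the row before left it; what a row does not reach is not made up. A row lasts 1/10 s, in which the tool goes at most 50 mm and 8.59 degrees, less where a joint would pass 70% of its speed; a pose out of reach is approached as far as the arm can. A call with a number of a shift or a turn outside -1 to 1 is refused whole. A call with a gripper value outside its range is refused whole. "gripper" is the closure, from -1 (fully open) to 1 (shut), so that 0 is half open, set as the call begins (left out, the last holds). The fingers move at their own pace and stop on an object; "force" is the grip in N (left out, the last holds). Time passes only in rows, so rows that do not move let the fingers close. It gives the time, the measured TCP pose, the force and the opening at its end, in the units of the state.
- ctrl.sense(): the state, without advancing time (a new reading comes with each control period).
- capture(name): name is "scene" or "top" or "wrist"; returns a dict with "image" (384x512x3 uint8, blue, green, red), "fov_y" (degrees; the focal length in pixels is half the picture's height over the tangent of half this angle, whatever the lens; pixels are square), "cx", "cy" (the principal point, pixels), "origin" and "orientation" of the camera in the world. Camera axes: x right, y down, z forward; pixel columns grow to the right and rows downward; lengths in mm; the calibration is good to about 2 mm. A picture is of the moment at which its call begins. There is no depth.
- ticket.finish_job(): hands the job in, once; it reports no verdict.
The state is a dict: "time_s": time; "joints": joint angles; "dq": joint speeds; "tau": joint torques, N m; "eef_pos": TCP position; "ee_rot": TCP orientation; "force": force on the tool from outside, world axes, zero at the start; "wrist_torque": the same for the moment, N m; "grip_width": opening from 0.0 (shut) to 1.0 (fully open).
Only numpy, scipy, OpenCV 4.12 (cv2) and the standard library are available. Lean on these libraries where they do the work, as an engineer would, in place of code of your own. Each camera call takes 0.05 s, during which the arm holds its last target.

### The job

The square glass jar stands in its jar holder with the holding bar swung up: swing the bar down until it rests in its forked catch, so that the jar cannot twist or walk out. Then unscrew the jar's tight cap anticlockwise, stopping the turn once its threads let go, without turning the jar or lifting it from the holder, and lift the cap straight up just clear of the mouth. Finish holding it there, level and still, centred over the jar with its lower edge about 1 to 2 cm above the mouth; the bar stays in its catch and the other things on the sideboard are left where they are.

Things in the scene. Friction and masses are not known exactly. Their poses are not given: they have to be found in the camera images.
- holder: jar holder fixed to the sideboard: 118 x 136 x 10 mm plate, two fence walls (tops at 60 mm) forming a V open to its -x side, there two posts at y = +50 (hinge, 62 mm high) and y = -50 mm (forked catch, 70 mm high). Origin: underside of the plate, under the jar's axis; z up, x from the bar to the apex of the V, y along the closed bar from catch to hinge
- bar (a joint): angle of the steel holding bar about its level hinge pin (parallel to the holder's x): 0 = level, resting in the forked catch across the front of the jar; grows as it swings up (1.57 upright, 1.95 at most). Bar 8 mm thick along the holder's x, 12 mm high when level. The hinge is stiff: it stays where it is left, 0.1 to 0.3 N m swings it
- bar_hinge (a point): point on the bar's hinge pin, at (-38, 50, 52) mm in the holder's frame
- bar_grip (a point): centre of the black sleeve on the bar's free end, 130 mm from the hinge pin along the bar; sleeve 34 mm long, 10 mm thick along the holder's x, 14 mm the other way. Bar level: at (-38, -80, 52) mm in the holder's frame, beyond the catch and the plate
- jar: square jar of amber glass, about 0.3 kg, loose on the holder's plate (10 mm above the sideboard), a bevelled corner towards the bar, two flat sides against the V; body 54 mm square, 58 mm high, round shoulder to 64 mm, neck 35 mm wide, rim 83.5 mm above its underside. Origin: centre of its underside; x, y, z parallel to the holder's
- jar_mouth (a point): centre of the rim of the jar's mouth, 83.5 mm above the jar's underside
- cap: ribbed round black screw cap of the square jar, 50 mm wide, 22.5 mm high, 30 g. Origin: centre of the skirt's lower edge, closed 66 mm above the jar's underside, x along the jar's x. Anticlockwise from above: tight at first (about 0.3 N m), free to rise up to 5 mm, lets go after 83 degrees; from 85 to 95 it lifts straight off. Clockwise it meets its stop. Pulled up too early it lifts the jar
- cap_side (a point): point on the cap's outer side, 25 mm from its axis along the cap's x, 10 mm above its lower edge; it turns with the cap and lies towards the jar's +x while closed, towards the jar's +y after the quarter turn that frees the cap
- spray_can: white plastic spray can, 52 mm diameter, 184 mm high, to be left alone; origin: centre of its underside
- brush_holder: black ceramic brush holder, 76 mm diameter, 95 mm high, with brushes up to 190 mm high, to be left alone; origin: centre of its underside
- tank_hull: grey resin tank hull 135 x 78 x 43 mm on the round wooden turntable (220 mm diameter, 34 mm high), to be left alone; origin: centre of its underside
- turret: loose grey resin turret with a thin barrel, 135 x 44 x 26 mm, lying beside the holder, to be left alone; origin: centre of its ring, on the sideboard; barrel along its x
- sanding_stick: steel sanding stick 170 x 18 x 5 mm lying beyond the holder, to be left alone; origin: centre of its underside; long along its x
- paint_pot: small round glass paint pot with a white cap, 35 mm diameter, 47 mm high, beyond the holder, to be left alone; origin: centre of its underside
Not all that is in view belongs to the job. Of the things shaped like the jar, the amber one is meant. There is more than one size of the holder; the one meant has the size given above.

How it is judged (in metres and radians):
On the way, in this order (a step that is already met when the one before it is completed fails the run):
1. the bar is swung down into its forked catch (value of joint bar below 0.05 rad), for 0.2 s.
2. with the bar in its catch, the cap is turned 70 degrees or more anticlockwise on the jar (value of joint bar below 0.05 rad and angle between the x axis of cap and the x axis of jar, either way round above 1.2 rad and y of cap_side in the frame of jar above 0.012 m), for 0.1 s.
At the end, for the whole second after the job is handed in: Bar within 0.05 rad of its rest in the catch; cap in the fingers, off the jar, lower edge 4 to 30 mm above the mouth and within 12 mm of its centre, tilted under 0.2 rad, turned no more than 115 degrees, still; jar upright on the plate, within 7 mm of its place, turned under 0.2 rad (value of joint bar below 0.05 rad and z of cap in the frame of jar_mouth between 0.004 and 0.03 m and horizontal distance between cap and jar_mouth below 0.012 m and angle between cap's own z axis and vertical below 0.2 rad and angle between the x axis of cap and the x axis of jar, either way round above 1.1 rad and y of cap_side in the frame of jar above 0.005 m and linear speed of cap below 0.03 m/s and contact force between cap and the fingers above 1 N and contact force between cap and jar below 0.2 N and distance between jar and holder below 0.0125 m and angle between jar's own z axis and vertical below 0.06 rad and angle between the x axis of jar and the x axis of holder, either way round below 0.2 rad); the arm keeps its last pose, push and grip.
It fails at once if the jar is lifted more than 6 mm off the holder's plate (z of jar in the frame of holder above 0.016 m).
It fails at once if the jar is twisted more than 0.25 rad in the holder (angle between the x axis of jar and the x axis of holder, either way round above 0.25 rad).
It fails at once if one of the bystanders (spray can, brush holder, tank hull, turret, sanding stick, paint pot) is pushed more than 20 mm (distance of any of spray_can, brush_holder, tank_hull, turret, sanding_stick, paint_pot from where it was at the start of the episode above 0.02 m).
It also fails if it takes over 54 s, if anything falls off the work surface, if the arm or the gripper's body presses on something with over 40 N, if the wrist force passes 120 N, or if a joint passes its speed limit or range.

## Working session

There is one attempt and no reset: what is moved stays moved. The work goes in short steps, Python scripts to look and compute and a tool call to move; the robot and the scene stay as the last step left them, time stands still between calls to the robot, and variables do not carry over. Pictures are saved under pics/ and viewed, and the job is handed in when it is done.

Besides the shell and the picture viewer there is one more tool, called as name(argument=value, ...) on one line, values as JSON. step_arm: Moves the arm, as the interface text tells. Its arguments: {"type":"object","properties":{"commands":{"type":"array","items":{"type":"array"}},"gripper":{"type":"number"},"force":{"type":"number"}},"required":["commands"]}

```bash
ls; mkdir -p pics
python3 - <<'E'
from rig import ctrl,capture,ticket
import cv2
print(ctrl.sense())
for n in ["scene","top","wrist"]:
    c=capture(n); cv2.imwrite(f"pics/{n}0.png",c["image"]); print(n,{k:v for k,v in c.items() if k!="image"})
E
```

```text
pics
{'time_s': 0.0, 'joints': array([-1.55642035e+00,  3.13478464e-01,  1.49844195e+00, -4.06394651e-06,
        1.33096325e+00, -2.23389598e-01]), 'dq': array([-0.00157201, -0.0008931 ,  0.0008449 ,  0.00147495, -0.00025422,
       -0.00042751]), 'tau': array([-6.69110386e-05, -4.12263429e+01, -2.59743762e+01, -1.75970158e-04,
        4.19179763e-03, -2.14295414e-05]), 'eef_pos': array([ 123.64317262, -509.99063518,  241.71866004]), 'ee_rot': array([ 0.08341118,  0.70216189,  0.08431937, -0.70206944]), 'force': array([ 0.25387012, -0.30800876, -0.24128896]), 'wrist_torque': array([0.01927366, 0.07494046, 0.01411158]), 'grip_width': 0.996861417744139}
scene {'fov_y': 45.93571360603365, 'cx': 248.15088656326844, 'cy': 190.21243157271806, 'origin': array([1039.89127912, -683.39454554,  935.24080964]), 'orientation': array([-0.37161218,  0.88507956,  0.25601713, -0.11399033])}
top {'fov_y': 47.65748963265294, 'cx': 249.09332386871455, 'cy': 190.55969626136232, 'origin': array([ 472.31504145,   16.82944971, 1486.79503001]), 'orientation': array([ 0.0294789 , -0.69674534,  0.71622251, -0.02649983])}
wrist {'fov_y': 60.63917877602028, 'cx': 255.3571978923301, 'cy': 197.46445123064302, 'origin': array([ 199.48615667, -492.30111509,  373.54230561]), 'orientation': array([ 0.12072208,  0.77659541, -0.61083734, -0.09593481])}
```

View pics/scene0.png

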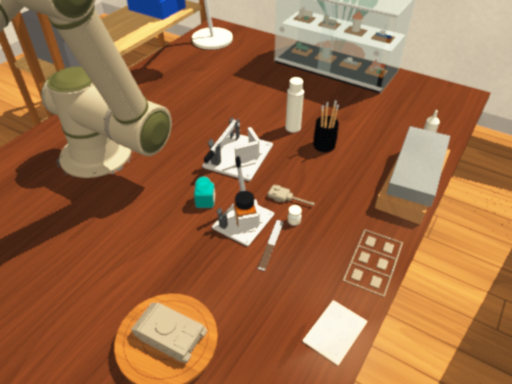

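View pics/top0.png

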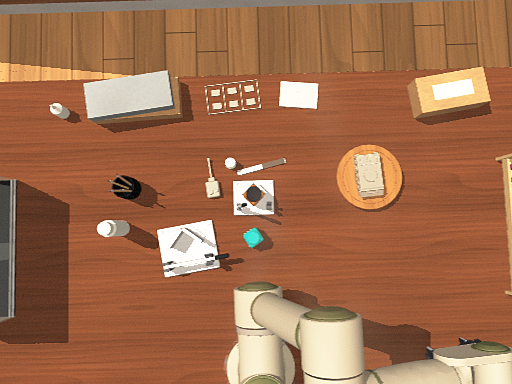

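View pics/wrist0.png

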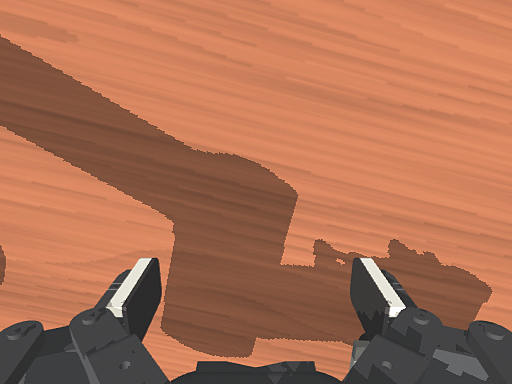

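```bash
cat > h.py <<'E'
import numpy as np, cv2
from scipy.spatial.transform import Rotation as R
def rot(q): return R.from_quat([q[1],q[2],q[3],q[0]])
def f(c): return c["image"].shape[0]/2/np.tan(np.radians(c["fov_y"])/2)
def plane(c,u,v,z):
    d=rot(c["orientation"]).apply([(u-c["cx"])/f(c),(v-c["cy"])/f(c),1.]); o=c["origin"]
    return o+d*(z-o[2])/d[2]
def proj(c,p):
    q=rot(c["orientation"]).inv().apply(np.atleast_2d(p)-c["origin"]); return np.c_[q[:,0]/q[:,2]*f(c)+c["cx"],q[:,1]/q[:,2]*f(c)+c["cy"]]
def crop(c,u0,v0,u1,v1,s,name):
    cv2.imwrite(name,cv2.resize(c["image"][v0:v1,u0:u1],None,fx=s,fy=s,interpolation=cv2.INTER_CUBIC))
E
python3 - <<'E'
from rig import capture
from h import *
c=capture("top"); crop(c,205,140,305,215,8,"pics/topc.png")
np.save("pics/top.npy",c,allow_pickle=True)
c=capture("scene"); crop(c,190,145,290,220+30,7,"pics/scc.png") if 0 else crop(c,200,150,300,250,6,"pics/scc.png")
np.save("pics/scene.npy",c,allow_pickle=True)
E
```

```text
(no output)
```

View pics/topc.png

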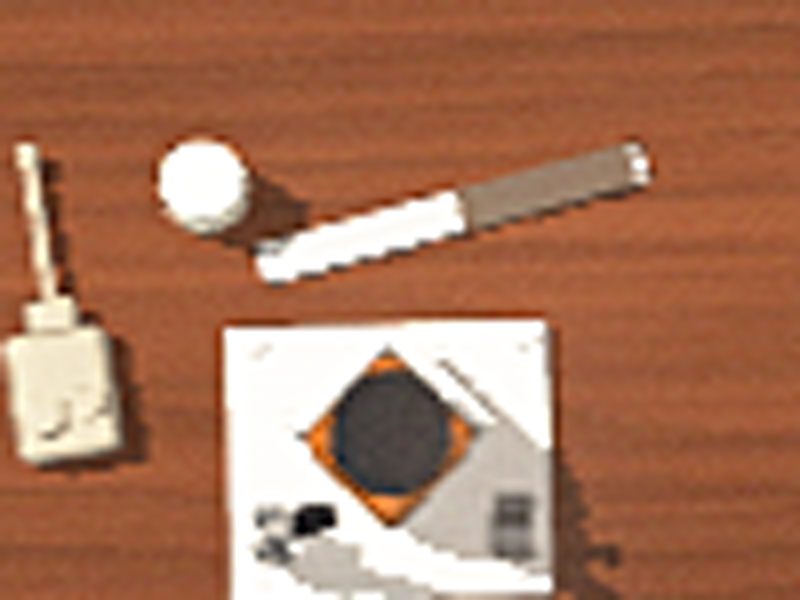

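View pics/scc.png

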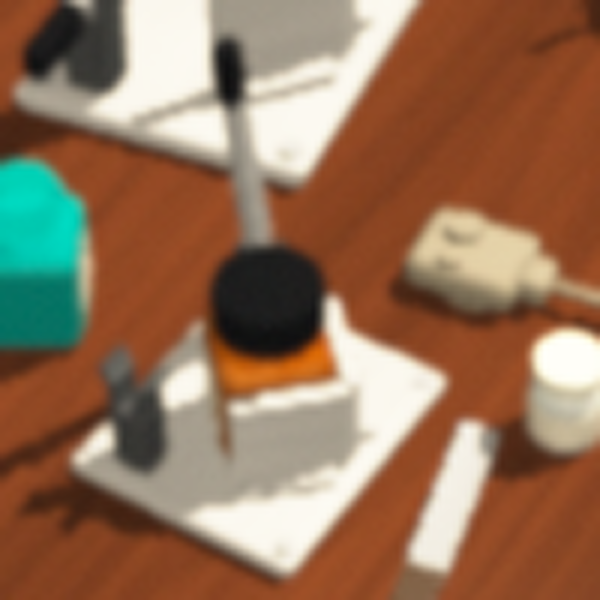

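Run:
```python
from h import *
c=np.load("pics/top.npy",allow_pickle=True).item(); crop(c,226,172,281,222,14,"pics/topd.png")
c=np.load("pics/scene.npy",allow_pickle=True).item(); crop(c,208,150,280,247,6,"pics/scd.png")
```

```text
(no output)
```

View pics/topd.png

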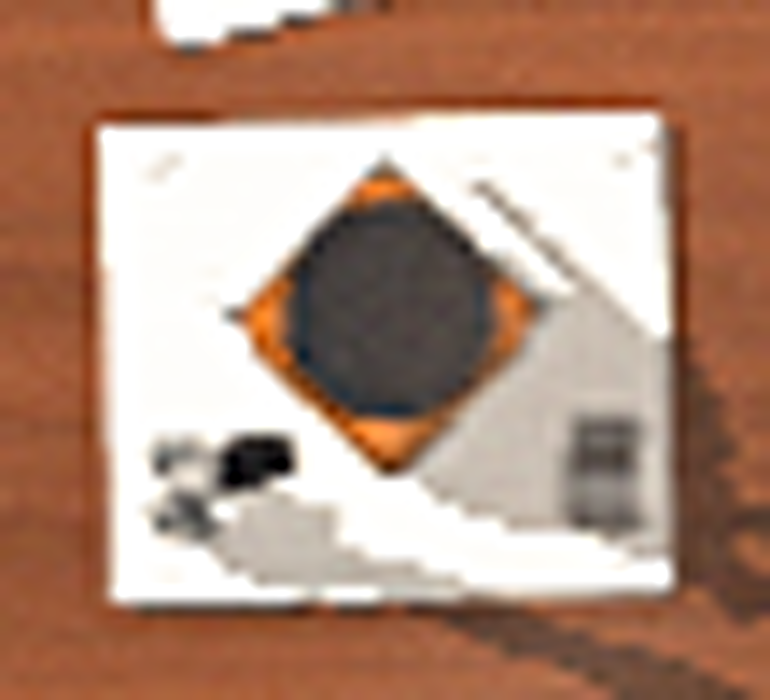

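View pics/scd.png

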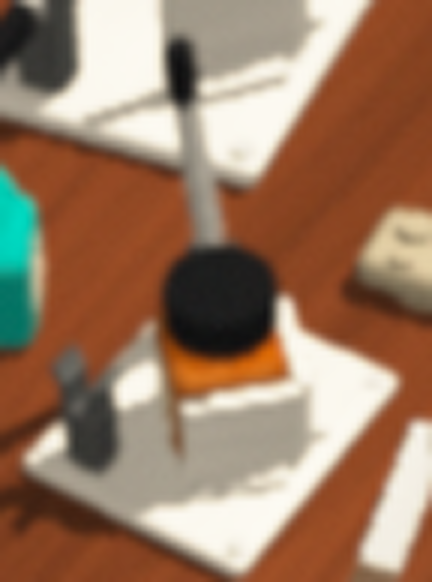

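```bash
cat > m.py <<'E'
from h import *
from scipy.optimize import least_squares
t=np.load("pics/top.npy",allow_pickle=True).item(); s=np.load("pics/scene.npy",allow_pickle=True).item()
T=lambda x,y:((x+.5)/14-.5+226,(y+.5)/14-.5+172)
S=lambda x,y:((x+.5)/6-.5+208,(y+.5)/6-.5+150)
for p in [(98,125),(660,112),(673,590),(112,602)]: print(plane(t,*T(*p),10).round(1))
for p in [(22,462),(243,575),(398,380)]: print("s",plane(s,*S(*p),10).round(1))
print("cap t",plane(t,*T(390,310),98.5), "cap s",plane(s,*S(220,288),98.5))
print("catch",plane(t,*T(603,470),70))
uv=np.array([T(257,462),S(180,70)])
r=least_squares(lambda p:np.r_[proj(t,p)[0]-uv[0],proj(s,p)[0]-uv[1]],[440,30,150]); print("sleeve",r.x,r.fun)
E
python3 m.py
```

```text
[625.7  77.   10. ]
[625.1 -60.1  10. ]
[508.6 -59.5  10. ]
[509.5  76.5  10. ]
s [511.1 -60.3  10. ]
s [630.6 -62.2  10. ]
s [629.6  73.   10. ]
cap t [572.15570393   7.68724446  98.5       ] cap s [575.94913552   6.84148683  98.5       ]
catch [535.49333965 -41.02497269  70.        ]
sleeve [535.52431597  38.62352616 181.29019374] [-0.32185818 -0.39946294 -0.43358904  0.04404356]
```

Run:
```python
from h import *
from rig import ctrl
print([a for a in dir(ctrl) if a[0]!='_'], ctrl.nose_length)
s=ctrl.sense(); print(rot(s["ee_rot"]).as_matrix().round(3),s["time_s"])
```

```text
['PlanningError', 'nose_length', 'sense'] 11.0
[[-0.     0.236 -0.972]
 [ 0.001 -0.972 -0.236]
 [-1.    -0.001 -0.   ]] 0.25
```

step_arm(commands=[[[0.7, 0.9, 0.3], 0.03], [[0.7, 0.9, 0.3], 0.03], [[0.7, 0.9, 0.3], 0.03], [[0.7, 0.9, 0], 0.03], [[0.7, 0.9, 0], 0.03]], gripper=-1, force=30)

```text
time_s: 0.75
eef_pos: [264.4, -328.7, 278.6]
ee_rot: [0.247, 0.663, 0.246, -0.663]
force: [-0.2, -0.2, -0.9]
grip_width: 0.999
```

step_arm(commands=[[[0.7, 0.9, 0], 0.03], [[0.7, 0.9, 0], 0.03], [[0.7, 0.9, 0], 0.03], [[0.7, 0.9, 0], 0.03], [[0.7, 0.9, 0], 0.03]])

```text
time_s: 1.25
eef_pos: [404.5, -148.5, 278.5]
ee_rot: [0.395, 0.587, 0.394, -0.587]
force: [0.4, -0.2, -0.3]
grip_width: 0.999
```

step_arm(commands=[[[0.7, 0.9, 0], 0.03], [[0.7, 0.9, 0], 0.03], [[0.7, 0.9, 0], 0.03], [[0.7, 0.9, 0], 0.03], [[0, 0, 0], 0]])

```text
time_s: 1.75
eef_pos: [517.3, -2.6, 277.6]
ee_rot: [0.498, 0.502, 0.499, -0.501]
force: [0.7, -0.9, -0.1]
grip_width: 0.999
```

```bash
cat > st.py <<'E'
from h import *
from rig import ctrl
s=ctrl.sense(); m=rot(s["ee_rot"]).as_matrix()
print(s["time_s"],"q",s["joints"].round(3),"p",s["eef_pos"].round(1),"yawy",np.degrees(np.arctan2(m[1,1],m[0,1])).round(2),"F",s["force"].round(1),"M",s["wrist_torque"].round(2),s["grip_width"])
E
python3 st.py
```

```text
1.75 q [-2.320e-01  2.720e-01  1.459e+00  1.000e-03  1.411e+00 -2.260e-01] p [517.3  -2.6 277.6] yawy -0.35 F [ 0.7 -0.9 -0.1] M [ 0.01 -0.09  0.  ] 0.9992693353781851
```

step_arm(commands=[[[0.23, 0.52, 0], 0.002], [[0.22, 0.52, 0], 0], [[0, 0, 0], 0]])

```text
time_s: 2.05
eef_pos: [533.9, 36.6, 278.1]
ee_rot: [0.498, 0.501, 0.499, -0.501]
force: [-0.1, 0.6, 0.1]
grip_width: 1.002
```

```bash
python3 st.py
python3 - <<'E'
from h import *
from rig import capture
c=capture("wrist"); np.save("pics/w1.npy",c,allow_pickle=True); cv2.imwrite("pics/w1.png",c["image"])
print(c["origin"])
for p in [(535.5,38.6,181),(536,57.5,52),(536,-42.5,70),(574,7.5,98.5)]: print(proj(c,p).round(1))
E
```

```text
2.05 q [-0.151  0.312  1.405  0.     1.425 -0.145] p [533.9  36.6 278.1] yawy -0.33 F [-0.1  0.6  0.1] M [-0.03 -0.04  0.  ] 1.0024372252925058
[534.34989084 114.09496402 409.78835039]
[[257.8 200.7]]
[[257.4 147.2]]
[[257.9 238. ]]
[[295.8 204.1]]
```

View pics/w1.png

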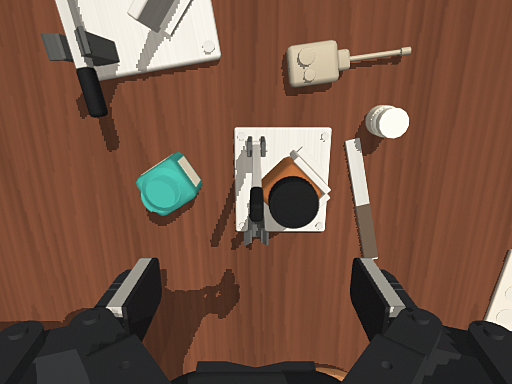

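Run:
```python
from h import *
c=np.load("pics/w1.npy",allow_pickle=True).item(); crop(c,225,120,340,260,5,"pics/w1c.png")
```

```text
(no output)
```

View pics/w1c.png

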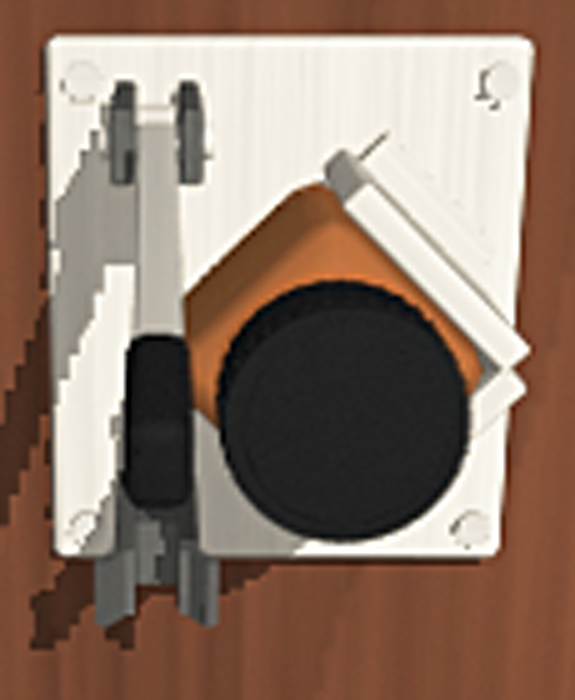

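step_arm(commands=[[[0, 0.03, -0.9], 0.002], [[0, 0, -0.9], 0], [[0, 0, -0.8], 0], [[0, 0, 0], 0]])

```text
time_s: 2.5
eef_pos: [531.4, 35.7, 170.9]
ee_rot: [-0.497, -0.499, -0.502, 0.502]
force: [1.2, -1.0, 1.3]
grip_width: 1.003
```

step_arm(commands=[[[0, 0, 0], 0], [[0, 0, 0], 0], [[0, 0, 0], 0], [[0, 0, 0], 0], [[0, 0, 0], 0]], gripper=1, force=25)

```text
time_s: 3.0
eef_pos: [533.8, 36.5, 174.9]
ee_rot: [0.5, 0.5, 0.5, -0.5]
force: [-0.1, -0.3, -0.2]
grip_width: 0.142
```

step_arm(commands=[[[0, 0, 0], 0], [[0, 0, 0], 0], [[0, 0, 0], 0], [[0, 0, 0], 0], [[0, 0, 0], 0]])

```text
time_s: 3.5
eef_pos: [534.4, 36.5, 174.9]
ee_rot: [0.5, 0.501, 0.499, -0.5]
force: [5.4, 1.2, 3.4]
grip_width: 0.11
```

```bash
python3 st.py
python3 - <<'E'
from h import *
from rig import capture
c=capture("wrist"); cv2.imwrite("pics/w2.png",c["image"])
c=capture("scene"); crop(c,190,110,290,240,5,"pics/s2.png")
E
```

```text
3.5 q [-0.151  0.396  1.564  0.     1.179 -0.15 ] p [534.4  36.5 174.9] yawy -0.06 F [5.4 1.2 3.4] M [ 0.02 -0.66 -0.05] 0.1101061797000246
```

View pics/w2.png

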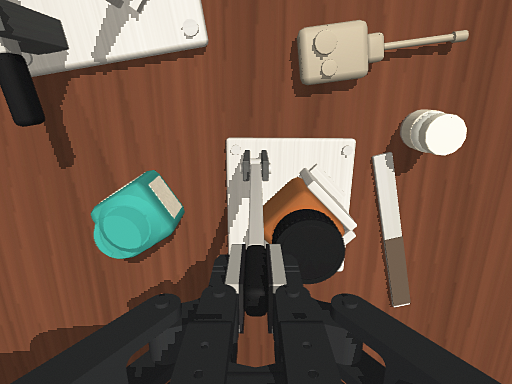

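View pics/s2.png

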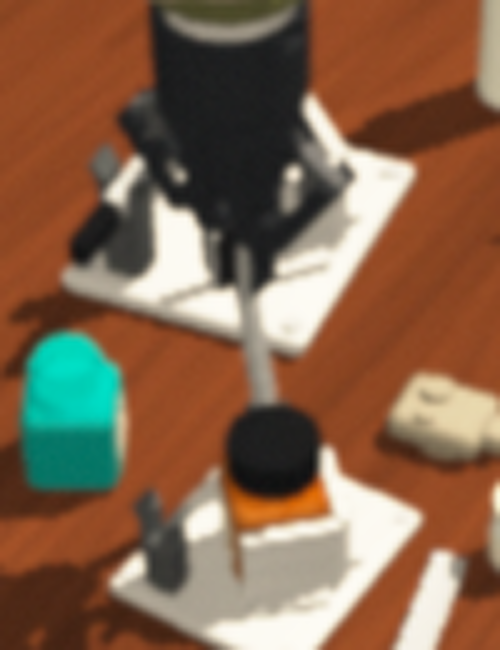

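Run:
```python
import numpy as np
th=np.linspace(1.412,0,16); r=131.5
y=-r*np.cos(th); z=r*np.sin(th)
print(np.c_[np.diff(y)/40,np.diff(z)/40].round(3).tolist(), 57.5+y[-1])
```

```text
[[-0.303, -0.063], [-0.296, -0.091], [-0.286, -0.119], [-0.273, -0.145], [-0.258, -0.17], [-0.241, -0.194], [-0.222, -0.215], [-0.201, -0.235], [-0.178, -0.253], [-0.153, -0.269], [-0.127, -0.282], [-0.1, -0.293], [-0.072, -0.301], [-0.044, -0.306], [-0.015, -0.309]] -74.0
```

step_arm(commands=[[[0, -0.3, -0.06], 0], [[0, -0.3, -0.09], 0], [[0, -0.29, -0.12], 0], [[0, -0.27, -0.145], 0], [[0, -0.26, -0.17], 0]])

```text
time_s: 4.1
eef_pos: [534.0, -20.9, 151.0]
ee_rot: [0.5, 0.501, 0.499, -0.5]
force: [4.5, 2.3, 2.8]
grip_width: 0.113
```

```bash
python3 st.py
```

```text
4.1 q [-0.259  0.421  1.595  0.     1.124 -0.258] p [534.  -20.9 151. ] yawy -0.07 F [4.5 2.3 2.8] M [ 0.63 -0.73 -0.17] 0.1128365065727876
```

step_arm(commands=[[[0, -0.24, -0.194], 0], [[0, -0.22, -0.215], 0], [[0, -0.2, -0.235], 0], [[0, -0.18, -0.253], 0], [[0, -0.155, -0.27], 0]])

```text
time_s: 4.6
eef_pos: [533.8, -61.2, 103.9]
ee_rot: [-0.5, -0.5, -0.499, 0.5]
force: [2.8, -1.7, 4.4]
grip_width: 0.112
```

step_arm(commands=[[[0, -0.127, -0.28], 0], [[0, -0.1, -0.293], 0], [[0, -0.07, -0.3], 0], [[0, -0.045, -0.306], 0]])

```text
time_s: 5.0
eef_pos: [533.7, -74.8, 56.3]
ee_rot: [-0.5, -0.5, -0.499, 0.501]
force: [2.8, -2.4, 3.6]
grip_width: 0.116
```

```bash
python3 st.py
```

```text
5.0 q [-3.560e-01  5.620e-01  1.661e+00 -1.000e-03  9.180e-01 -3.540e-01] p [533.7 -74.8  56.3] yawy -0.07 F [ 2.8 -2.4  3.6] M [-0.16 -0.54 -0.12] 0.11612129757010019
```

step_arm(commands=[[[0, -0.01, -0.15], 0], [[0, 0, -0.1], 0], [[0, 0, -0.05], 0], [[0, 0, 0], 0]])

```text
time_s: 5.4
eef_pos: [533.7, -75.2, 44.3]
ee_rot: [-0.5, -0.5, -0.499, 0.501]
force: [3.0, -6.9, 0.1]
grip_width: 0.11
```

```bash
python3 st.py
```

```text
5.4 q [-0.357  0.581  1.667 -0.002  0.893 -0.355] p [533.7 -75.2  44.3] yawy -0.06 F [ 3.  -6.9  0.1] M [-0.68 -0.57 -0.1 ] 0.1100627502308835
```

step_arm(commands=[[[0, 0, -0.04], 0], [[0, 0, -0.04], 0], [[0, 0, 0], 0]])

```text
time_s: 5.7
eef_pos: [533.7, -75.2, 41.3]
ee_rot: [-0.5, -0.5, -0.499, 0.501]
force: [3.8, -5.9, 0.2]
grip_width: 0.113
```

```bash
python3 st.py;  python3 - <<'E'
from h import *
from rig import capture
c=capture("scene"); crop(c,190,140,290,250,5,"pics/s3.png")
E
```

```text
5.7 q [-0.357  0.586  1.669 -0.002  0.886 -0.355] p [533.7 -75.2  41.3] yawy -0.06 F [ 3.8 -5.9  0.2] M [-0.63 -0.53 -0.13] 0.11347479440747019
```

View pics/s3.png

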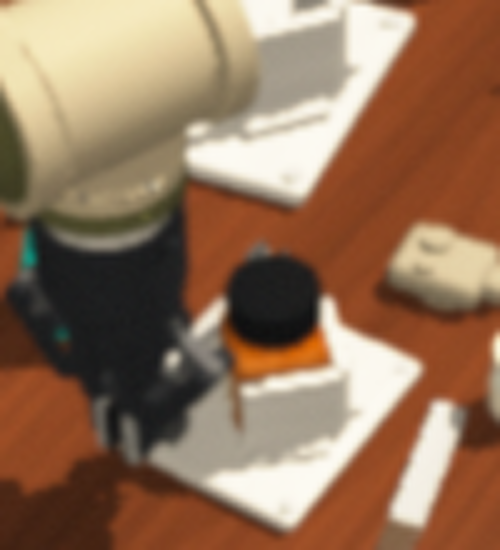

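step_arm(commands=[[[0, 0, -0.04], 0], [[0, 0, -0.04], 0], [[0, 0, 0], 0]])

```text
time_s: 6.05
eef_pos: [533.7, -75.0, 38.1]
ee_rot: [-0.5, -0.5, -0.499, 0.501]
force: [3.1, -5.6, 1.2]
grip_width: 0.114
```

step_arm(commands=[[[0, 0, -0.04], 0], [[0, 0, -0.04], 0], [[0, 0, 0], 0]])

```text
time_s: 6.35
eef_pos: [533.9, -75.0, 37.5]
ee_rot: [0.5, 0.5, 0.499, -0.5]
force: [-8.4, -2.0, 29.4]
grip_width: 0.111
```

```bash
python3 st.py;  python3 - <<'E'
from h import *
from rig import capture
c=capture("wrist"); cv2.imwrite("pics/w4.png",c["image"])
E
```

```text
6.35 q [-0.356  0.592  1.67  -0.002  0.878 -0.355] p [533.9 -75.   37.5] yawy -0.03 F [-8.4 -2.  29.4] M [-0.07  1.19 -0.16] 0.11146194448816261
```

View pics/w4.png

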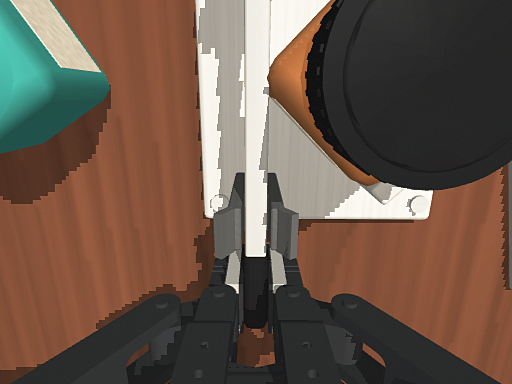

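step_arm(commands=[[[0, 0, 0.02], 0], [[0, 0, 0], 0], [[0, 0, 0], 0], [[0, 0, 0], 0], [[0, 0, 0], 0]], gripper=-1)

```text
time_s: 6.9
eef_pos: [533.4, -74.0, 35.8]
ee_rot: [-0.5, -0.5, -0.5, 0.5]
force: [0.1, 0.7, 0.7]
grip_width: 0.948
```

step_arm(commands=[[[0, 0, 0.5], 0], [[0, 0, 0.9], 0], [[0, 0, 0.9], 0], [[0, 0, 0.9], 0], [[0, 0, 0], 0]])

```text
time_s: 7.4
eef_pos: [535.5, -74.7, 168.7]
ee_rot: [0.502, 0.501, 0.497, -0.499]
force: [0.1, -1.0, -0.1]
grip_width: 1.001
```

```bash
python3 st.py;  python3 - <<'E'
from h import *
from rig import capture
c=capture("wrist"); cv2.imwrite("pics/w5.png",c["image"]);np.save("pics/w5.npy",c,allow_pickle=True)
c=capture("scene"); crop(c,190,140,290,250,5,"pics/s5.png")
E
```

```text
7.4 q [-0.355  0.41   1.561 -0.     1.162 -0.355] p [535.5 -74.7 168.7] yawy -0.04 F [ 0.1 -1.  -0.1] M [-0.06  0.05  0.05] 1.0012958459868038
```

View pics/w5.png

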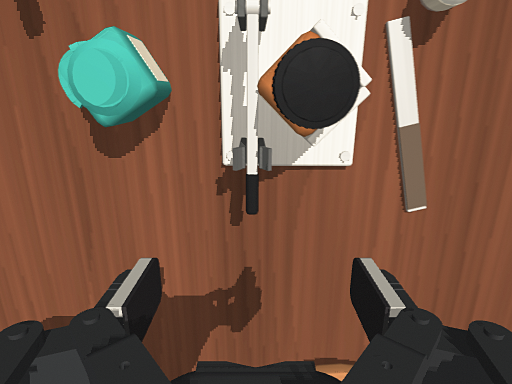

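View pics/s5.png

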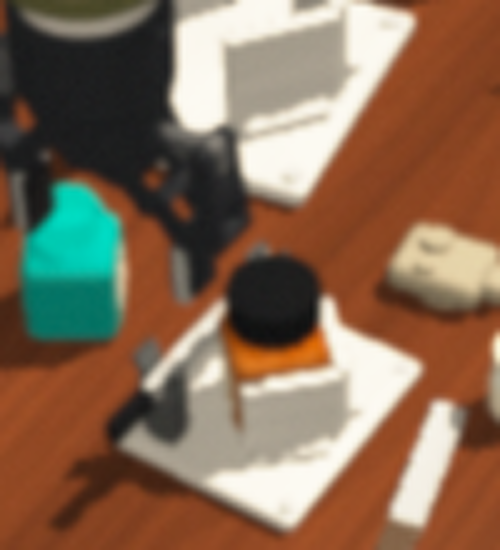

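Run:
```python
from h import *
c=np.load("pics/w5.npy",allow_pickle=True).item(); crop(c,260,20,380,140,5,"pics/w5c.png")
```

```text
(no output)
```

View pics/w5c.png

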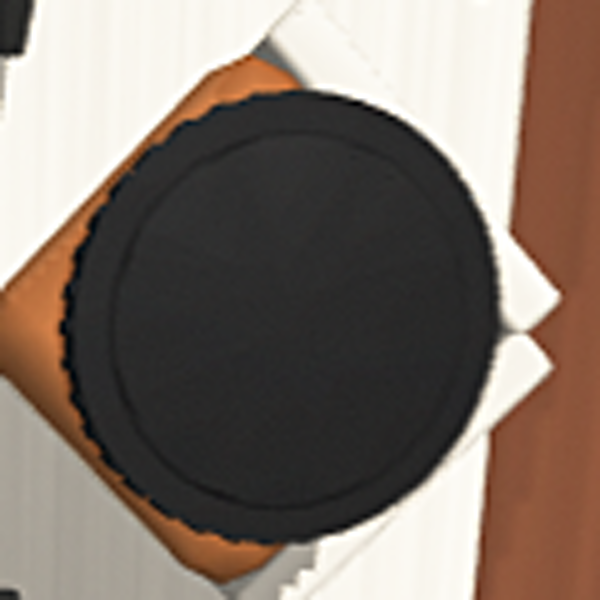

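step_arm(commands=[[[0.3, 0.7, 0], 0], [[0.3, 0.7, 0], 0], [[0.3, 0.6, 0], 0], [[0, 0, 0], 0], [[0, 0, 0], 0]])

```text
time_s: 8.0
eef_pos: [569.1, 6.1, 162.7]
ee_rot: [0.499, 0.499, 0.501, -0.501]
force: [-0.2, -0.8, 0.1]
grip_width: 1.0
```

```bash
python3 st.py;  python3 - <<'E'
from h import *
from rig import capture
c=capture("wrist"); cv2.imwrite("pics/w6.png",c["image"]);np.save("pics/w6.npy",c,allow_pickle=True)
print(proj(c,[572,7.2,98.5]))
E
```

```text
8.0 q [-0.195  0.481  1.469 -0.     1.194 -0.195] p [569.1   6.1 162.7] yawy -0.0 F [-0.2 -0.8  0.1] M [-0.06  0.    0.02] 0.9996066678122898
[[260.37418784 218.00442788]]
```

View pics/w6.png

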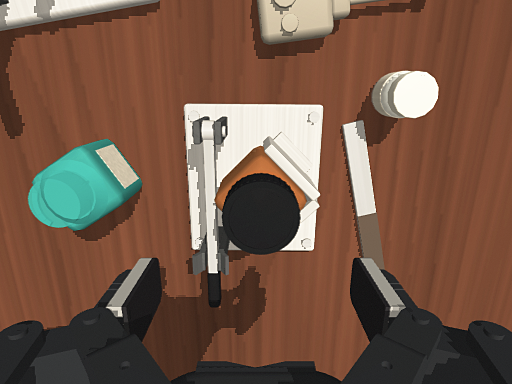

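step_arm(commands=[[[0.08, 0.03, -0.8], 0], [[0, 0, -0.8], 0], [[0, 0, -0.25], 0], [[0, 0, 0], 0], [[0, 0, 0], 0]])

```text
time_s: 8.55
eef_pos: [573.4, 6.5, 91.5]
ee_rot: [0.5, 0.501, 0.499, -0.5]
force: [-0.1, -1.1, 0.4]
grip_width: 0.999
```

```bash
python3 st.py
```

```text
8.55 q [-0.193  0.572  1.528 -0.     1.04  -0.191] p [573.4   6.5  91.5] yawy -0.09 F [-0.1 -1.1  0.4] M [0.02 0.01 0.09] 0.9987862269410118
```

step_arm(commands=[[[-0.03, 0.02, -0.1], 0], [[0, 0, 0], 0], [[0, 0, 0], 0]])

```text
time_s: 8.85
eef_pos: [571.8, 7.9, 86.8]
ee_rot: [0.5, 0.5, 0.5, -0.5]
force: [0.2, -0.2, -0.1]
grip_width: 0.997
```

step_arm(commands=[[[0, 0, 0], 0], [[0, 0, 0], 0], [[0, 0, 0], 0], [[0, 0, 0], 0], [[0, 0, 0], 0]], gripper=1, force=60)

```text
time_s: 9.35
eef_pos: [572.1, 7.8, 86.7]
ee_rot: [0.5, 0.501, 0.499, -0.5]
force: [1.5, -0.3, 4.1]
grip_width: 0.564
```

```bash
python3 st.py;  python3 - <<'E'
from h import *
from rig import capture
c=capture("wrist"); cv2.imwrite("pics/w7.png",c["image"])
c=capture("scene"); crop(c,190,140,290,250,5,"pics/s7.png")
E
```

```text
9.35 q [-0.191  0.577  1.535  0.     1.028 -0.19 ] p [572.1   7.8  86.7] yawy -0.06 F [ 1.5 -0.3  4.1] M [ 0.07 -0.25  0.  ] 0.564368936732789
```

View pics/w7.png

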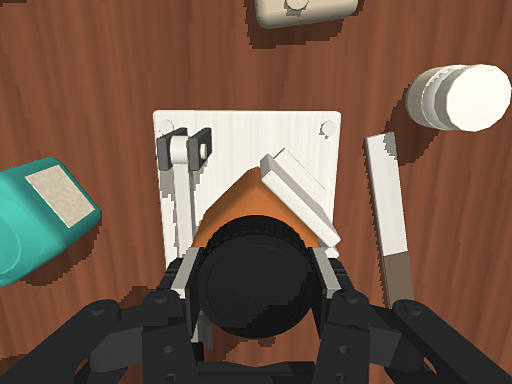

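View pics/s7.png

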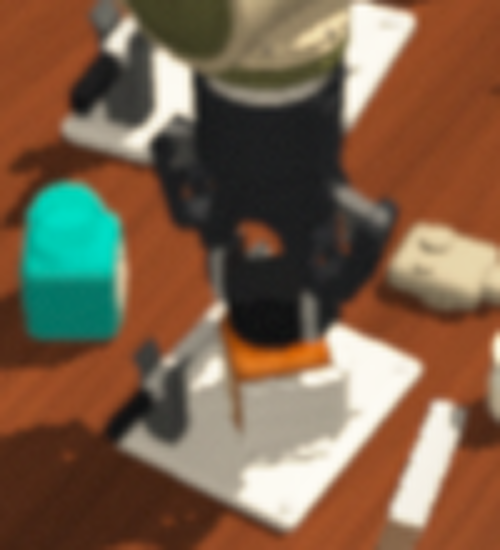

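step_arm(commands=[[[0, 0, 0], 0.02], [[0, 0, 0], 0.03], [[0, 0, 0], 0.03]], force=80)

```text
time_s: 9.75
eef_pos: [571.9, 7.8, 87.0]
ee_rot: [0.56, 0.433, 0.559, -0.433]
force: [-0.8, -0.1, 9.5]
grip_width: 0.557
```

```bash
python3 st.py
```

```text
9.75 q [-0.191  0.576  1.535 -0.     1.029 -0.445] p [571.9   7.8  87. ] yawy 14.55 F [-0.8 -0.1  9.5] M [-0.01  0.21 -0.12] 0.5568974994112779
```

step_arm(commands=[[[0, 0, 0.01], 0.04], [[0, 0, 0.01], 0.04], [[0, 0, 0], 0]])

```text
time_s: 10.05
eef_pos: [572.0, 7.7, 87.7]
ee_rot: [0.61, 0.359, 0.609, -0.359]
force: [0.1, -0.3, 6.7]
grip_width: 0.559
```

```bash
python3 st.py
```

```text
10.05 q [-0.191  0.575  1.535 -0.     1.03  -0.696] p [572.    7.7  87.7] yawy 28.95 F [ 0.1 -0.3  6.7] M [-0.02 -0.01  0.02] 0.5594696562432288
```

step_arm(commands=[[[0, 0, 0.01], 0.04], [[0, 0, 0.01], 0.04], [[0, 0, 0.01], 0.04], [[0, 0, 0], 0.04], [[0, 0, 0], 0]])

```text
time_s: 10.55
eef_pos: [571.5, 7.8, 88.3]
ee_rot: [0.679, 0.197, 0.679, -0.197]
force: [0.3, 0.5, 3.2]
grip_width: 0.559
```

```bash
python3 st.py
python3 - <<'E'
from h import *
from rig import capture
c=capture("wrist"); cv2.imwrite("pics/w8.png",c["image"])
E
```

```text
10.55 q [-0.191  0.574  1.535 -0.     1.033 -1.196] p [571.5   7.8  88.3] yawy 57.61 F [0.3 0.5 3.2] M [-0.08  0.02  0.02] 0.5585667409236957
```

View pics/w8.png

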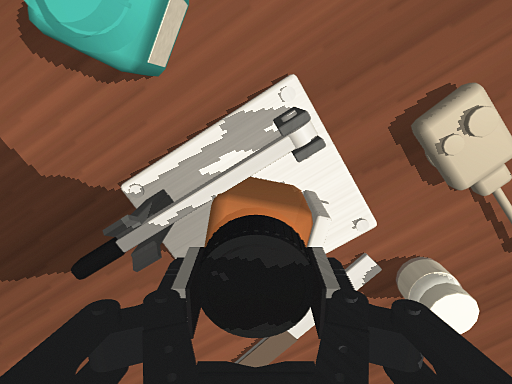

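step_arm(commands=[[[0, 0, 0], 0.04], [[0, 0, 0], 0.04], [[0, 0, 0], 0.04], [[0, 0, 0], 0.03], [[0, 0, 0], 0]])

```text
time_s: 11.1
eef_pos: [571.6, 7.9, 88.3]
ee_rot: [0.706, 0.034, 0.706, -0.034]
force: [0.4, 0.5, 3.6]
grip_width: 0.557
```

```bash
python3 st.py
```

```text
11.1 q [-0.191  0.574  1.535 -0.     1.033 -1.664] p [571.6   7.9  88.3] yawy 84.42 F [0.4 0.5 3.6] M [-0.05  0.05  0.05] 0.5569280548747599
```

step_arm(commands=[[[0, 0, 0], 0.033], [[0, 0, 0], 0], [[0, 0, 0], 0], [[0, 0, 0], 0]])

```text
time_s: 11.5
eef_pos: [571.6, 7.9, 88.3]
ee_rot: [0.707, -0.002, 0.707, 0.002]
force: [-0.4, 0.3, 3.3]
grip_width: 0.56
```

step_arm(commands=[[[0, 0, 0.03], 0], [[0, 0, 0.03], 0], [[0, 0, 0], 0]])

```text
time_s: 11.8
eef_pos: [571.4, 8.0, 90.4]
ee_rot: [0.707, -0.003, 0.707, 0.003]
force: [-0.0, 0.7, -0.4]
grip_width: 0.561
```

```bash
python3 st.py
python3 - <<'E'
from h import *
from rig import capture
c=capture("wrist"); cv2.imwrite("pics/w9.png",c["image"])
c=capture("scene"); crop(c,190,140,290,250,5,"pics/s9.png")
E
```

```text
11.8 q [-0.191  0.571  1.533  0.     1.038 -1.77 ] p [571.4   8.   90.4] yawy 90.45 F [-0.   0.7 -0.4] M [-0.02 -0.02 -0.05] 0.5611645148056171
```

View pics/w9.png

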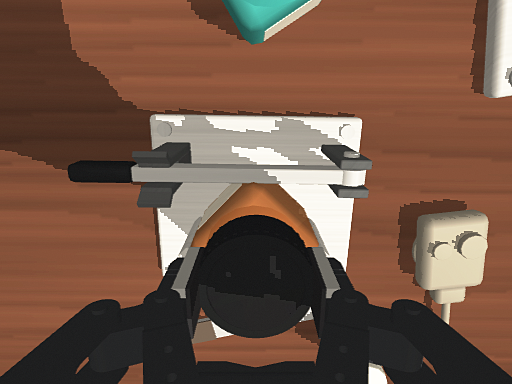

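View pics/s9.png

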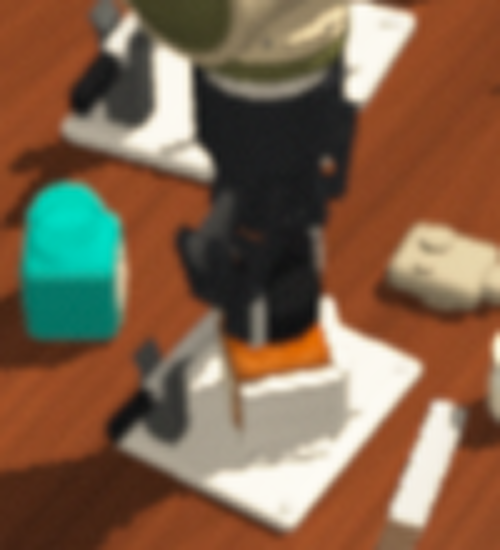

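step_arm(commands=[[[0, 0, 0.03], 0], [[0, 0, 0.03], 0], [[0, 0, 0], 0], [[0, 0, 0], 0]])

```text
time_s: 12.3
eef_pos: [571.7, 7.9, 93.1]
ee_rot: [0.707, -0.003, 0.707, 0.003]
force: [-0.0, 0.3, -0.2]
grip_width: 0.556
```

step_arm(commands=[[[0, 0, 0.03], 0], [[0, 0, 0.03], 0], [[0, 0, 0], 0], [[0, 0, 0], 0]])

```text
time_s: 12.7
eef_pos: [571.7, 7.9, 95.5]
ee_rot: [0.707, -0.003, 0.707, 0.003]
force: [-0.6, 0.2, 0.1]
grip_width: 0.563
```

```bash
python3 st.py
```

```text
12.7 q [-0.191  0.565  1.529 -0.     1.048 -1.77 ] p [571.7   7.9  95.5] yawy 90.48 F [-0.6  0.2  0.1] M [ 0.05 -0.01 -0.  ] 0.5628721711081547
```

step_arm(commands=[[[0, 0, 0.15], 0], [[0, 0, 0.15], 0], [[0, 0, 0.15], 0], [[0, 0, 0.12], 0], [[0, 0, 0], 0]])

```text
time_s: 13.2
eef_pos: [572.0, 7.8, 119.2]
ee_rot: [0.708, -0.003, 0.707, 0.003]
force: [1.2, 0.7, -0.5]
grip_width: 0.559
```

step_arm(commands=[[[0, 0, 0], 0], [[0, 0, 0], 0], [[0, 0, 0], 0]])

```text
time_s: 13.5
eef_pos: [571.5, 7.9, 118.0]
ee_rot: [0.707, -0.003, 0.707, 0.003]
force: [-0.9, 0.8, -0.2]
grip_width: 0.561
```

```bash
python3 st.py
python3 - <<'E'
from h import *
from rig import capture
c=capture("wrist"); cv2.imwrite("pics/w10.png",c["image"])
c=capture("scene"); crop(c,208,160,278,240,7,"pics/s10.png")
for z in (93.5,106,128.5): print(z,(proj(c,[571.8,7.5,z])[0]-[208,160])*7)
cv2.imwrite("pics/sf10.png",c["image"])
c=capture("top"); cv2.imwrite("pics/t10.png",c["image"])
E
```

```text
13.5 q [-0.191  0.536  1.51   0.     1.096 -1.77 ] p [571.5   7.9 118. ] yawy 90.49 F [-0.9  0.8 -0.2] M [-0.03  0.   -0.01] 0.5605828132282293
93.5 [245.61974511 267.29024658]
106 [244.96935337 243.57022002]
128.5 [243.77401258 199.97570021]
```

View pics/s10.png

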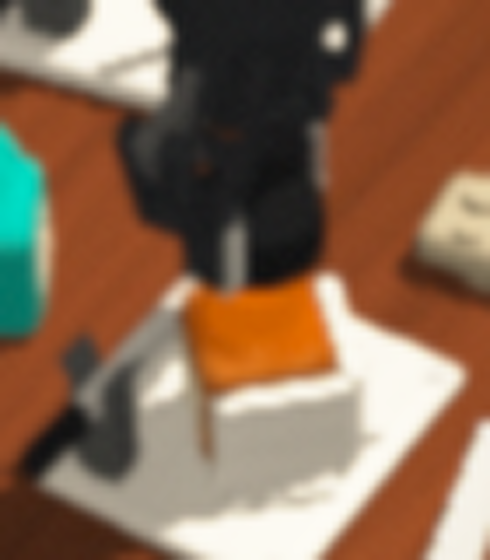

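View pics/w10.png

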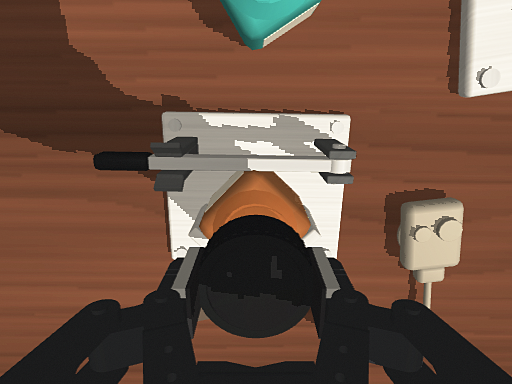

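View pics/sf10.png

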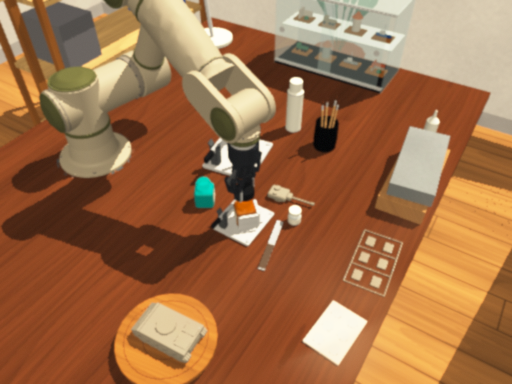

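Run:
```python
from rig import ticket
print(ticket.finish_job())
```

```text
the job is handed in; nothing more can be done
None
```

I swung the bar down into its forked catch and turned the cap about 90° anticlockwise. I then lifted it straight up, and handed in the job at about 13.5 s with the cap held over the jar. The job reports no verdict, so these are my own last checks:

- **Bar:** I pressed it home until the tool read about 29 N. The last pictures still show it lying in the fork. I did not measure the bar's angle itself.
- **Cap:** The gripper turned 90.5°. During the lift the tool force stayed below about 1 N, so the threads were free and the jar was not pulled up.
- **Height and centring:** The cap's lower edge is about 1.2 to 1.4 cm above the mouth, judged from the 31 mm lift and the scene picture; the fingers hide the mouth. The gripper is within about 1 to 2 mm of the jar's axis. The fingers were about 48 mm apart throughout, so the cap did not slip out, and I could not read its own angle off its ribs.
- **Jar and other things:** The jar still sits square in its V. The turret, paint pot, sanding stick and the other bystanders look untouched in the pictures.

My first position for the holder, from the scene camera, was about 4 mm off in x compared with the wrist and top cameras. I used the wrist and top values.

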